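Swing the heavy pot over the jiko

ROBOT

A 7-joint arm with a two-finger parallel gripper is mounted at the origin on the work surface. World frame = base frame: x ahead of the robot, y to its left, z up, the work surface at z = 0. Lengths are in m, angles in rad, forces in N, time in s.
With the tool pointing down it reaches from about 0.4 to 0.85 m from the base axis. Payload 6.9 kg.
Tool frame: the origin (TCP) lies midway between the tips of the shut fingers; the grasp point (between the pads) lies behind it (ctrl.pinch_z is the z of the grasp point in the tool frame, in m); z points along the fingers, y is the line along which they close (so a half turn about z gives the same grasp; the last joint's range is limited). The gripper opens to 85 mm and grips with 20 to 120 N. Pads are 22 mm wide; open, the fingers measure 114 mm over their backs; the gripper's body (76 mm by 85 mm) begins 54 mm behind the grasp point. The pads swing forward as they close: fully open they stand 13 mm farther back than shut.
Start: joints at [-1.137, 0.507, -0.238, 1.5, 0.126, 1.149, -0.155], TCP at [0.202, 0.592, 0.231] pointing down, gripper open.
Joint ranges: [-3.08, 3.08], [-0.24, 2.05], [-1.43, 1.35], [0, 2.5], [-1.52, 4.66], [0.17, 1.96], [-2.89, 2.89]. Speed limits (rad/s): [2.39, 2.39, 3.14, 3.14, 3.14, 3.14, 3.14].

INTERFACE

Orientations are given as a unit quaternion [w, x, y, z].
In Python, from station import ctrl, get_state, vision, ticket, models gives the robot as it stands. Calls block until the motion is done:
- ctrl.movep(position, orientation): joint-space move of the TCP to a pose.
- ctrl.movel(position, frame=None, max_speed=0.15): straight line of the TCP; frame=None keeps the orientation; max_speed is the mean speed in m/s.
- ctrl.set_joints(angles): joint-space move.
- ctrl.ungrasp() and ctrl.close_gripper(force=None): open the fingers fully, or close them until they stop; force is the grip in N (None keeps the last).
- ctrl.pause(seconds).
- ctrl.ik(position, orientation): joint angles nearest the present ones, or None.
- get_state(): the state.
- vision.grab_frame(name): name is "side" or "top"; returns (picture, depth): 384x512x3 uint8, blue, green, red; 384x512 float32, m along the optical axis (not along the pixel's ray), 0 where there is no reading.
- vision.camera_info(name): a dict with "mtx" (3x3 intrinsics, pixels), "dist_coeffs" ([k1, k2, p1, p2, k3] as OpenCV has them; the pictures are not rectified), "R" (3x3) and "t" (3): a world point X has camera coordinates R X + t. Camera axes: x right, y down, z forward; pixel columns grow to the right and rows downward; lengths in m; the calibration is good to about 2 mm. A picture is of the moment at which its call begins. camera_info takes no time and is no camera call.
A pose or a line that the arm cannot do raises ctrl.Unreachable and nothing moves.
- ticket.close_job(): hands the job in; it is judged then, once.
Trained networks look in the newest picture that a camera, given by its name, has taken for a name from the list of things; names that differ only in an ending like _2 or _b are one class to them, and where a whole thing is asked for, a point or a joint stands for the part that bears it (a point fixed in the world has none). Each returns a list of dicts, best first, with "p" (0 to 1); they miss things now and then, are a little off and sometimes report something else, mostly with a low value. They report only what shows in the picture. A call takes as long as a camera call.
- models.recognise(camera, target): "point" ([column, row] in pixels, amid what is visible of it).
- models.masks_of(camera, target): "mask" (384x512 bool, what is visible of it) and "point" ([column, row] in pixels, amid what is visible of it).
The state is a dict: "time": time; "qpos": joint angles; "qd": joint speeds; "tau": joint torques, N m; "tcp_pos": TCP position; "eef_rot": TCP orientation; "contact_force": force on the tool from outside, world axes, zero at the start; "wrist_torque": the same for the moment, N m; "width": finger opening in m; "gripper_force": force on a finger pad.
Only numpy, scipy, OpenCV 4.12 (cv2) and the standard library are available. Lean on these libraries where they do the work, as an engineer would, in place of code of your own. Each camera call takes 0.05 s, during which the arm holds its last target. There are 200 camera calls.

TASK

Swing the heavy covered pot round on its free-running bracket until it stands centred over the jiko, let go of it, and make sure that it stays there at rest and untouched for a good five seconds before you finish. Push only with the fingers against the side of the pot, never on the plate that covers it or on the bracket. Keep the swing slow, do not bump the pot hard or let it run on to the end stops, and leave everything else on the table where it is.

Things in the scene. Friction and masses are not known exactly. Their poses are not given: they have to be found in the camera images.
- pot_center (a point): Centre of the pot's top rim (z = 265 mm above the table), the point to bring over the jiko. It runs on a horizontal circle of radius 280 mm about the post axis. Once pushed the pot coasts on, its speed falling with a time constant of about 18 s.
- pot: Aluminium pot fastened on the swing bracket: plain upright cylinder, radius 100 mm (visible lip at the rim 2 mm more), 100 mm high, no handles, too wide to grip. Origin at the centre of its underside (z = 165 mm); its -x axis points away from the post. Mass nominally 4 kg (hidden, 0.75 to 1.35 times).
- swing (a joint): Angle (rad) of the pot about the vertical post axis, positive anticlockwise from above, 0 when the pot is on the post's own -x side (the fixed post may be turned by up to 0.12 rad). End stops at -1.0 and 1.0. Starts at rest, 0.55 to 1.2 rad from the jiko, pot on its -y side. Whole inertia nominally 0.37 kg m2. Almost free bearing: nominally 0.02 N m per rad/s plus 0.0005 N m.
- post_axis (a point): Point on the vertical axis of the fixed steel post, on its top at z = 198 mm (post radius 20 mm, red hub of radius 30 mm at 125 to 180 mm). The post stands on the far side of the pot as seen from the robot.
- bracket: Flat steel arm, 100 mm wide, at 154 to 164 mm height, from the post to under the pot; origin at the middle of the arm, 140 mm from the post axis, at z = 164 mm, -x towards the pot. Not to be touched by the robot.
- lidplate: Ceramic plate lying upside down on the pot as a lid, fixed to it, white with a blue edge, radius 92 mm, 16 mm high (top at z = 281 mm); origin at the centre of its underside, z = 265 mm. Not to be touched.
- jiko_center (a point): Centre of the mouth of the unlit jiko, at its top, z = 148 mm: red waisted metal stove with terracotta liner, outer radius 110 mm, on a round terracotta tile of radius 120 mm. Fixed, 280 mm from the post axis, so that the pot can stand exactly over it, 6 mm of air under the bracket.
- colander: Steel colander, 200 mm wide, 80 mm high, loose; origin under its centre. Leave it alone.
- jar: Glass jar with green cap and white press button, radius 42 mm, 137 mm high, loose; origin under its centre. Leave it alone.
- spoon: Wooden spoon, 260 mm long, loose, lying on the table. Leave it alone.
- mug: Blue ceramic mug, radius 42 mm, 95 mm high, loose; origin under its centre. Leave it alone.
- bowl: Orange plastic bowl, radius 85 mm, 60 mm high, loose; origin under its centre. Leave it alone.
- oil: Clear oil bottle with yellow cap, radius 40 mm, 210 mm high, loose; origin under its centre. Leave it alone.

How it is judged:
By the outcome, as a careful person would: the job done as asked, in the order asked, and still so for the second after the job is handed in, with the robot touching nothing.
It also fails if it takes over 54 s, if anything falls off the work surface, if the arm or the gripper's body presses on something with over 40 N, if the wrist force passes 120 N, or if a joint passes its speed limit or range.

## Working session

There is one attempt and no reset: what is moved stays moved. The work goes in short steps, each a Python script; the robot and the scene stay as the last script left them, time stands still between calls to the robot, and variables do not carry over. Pictures are saved under pics/ and viewed, at most 10 in all, crops included, and the job is handed in when it is done.

```bash
mkdir -p pics; ls
python3 - <<'E'
from station import ctrl,get_state,vision,models
import cv2,numpy as np
for c in("side","top"):
    im,d=vision.grab_frame(c); cv2.imwrite(f"pics/{c}0.png",im); np.save(f"pics/{c}0.npy",d)
    i=vision.camera_info(c); print(c,i)
    for t in("pot","lidplate","post_axis","jiko_center","bracket"):
        try: print(t,[(r["p"],r["point"]) for r in models.recognise(c,t)][:2])
        except Exception as e: print(t,e)
s=get_state();print(s)
E
```

```text
pics
side {'mtx': array([[488.52606951,   0.        , 255.19476268],
       [  0.        , 488.52606951, 185.62949038],
       [  0.        ,   0.        ,   1.        ]]), 'dist_coeffs': array([0.06757829, 0.        , 0.        , 0.        , 0.        ]), 'R': array([[ 0.94894179, -0.31479694, -0.02030662],
       [-0.22515149, -0.63080948, -0.74255385],
       [ 0.22094407,  0.70921244, -0.66947847]]), 't': array([-0.48512234,  0.24076482,  1.56279788])}
pot [(0.7, [271.8, 196.5])]
lidplate [(0.8, [269.7, 168.2])]
post_axis [(0.8, [282.3, 178.1])]
jiko_center [(0.85, [233.2, 163.3])]
bracket [(0.78, [310.9, 163.3])]
top {'mtx': array([[381.75822803,   0.        , 256.40584504],
       [  0.        , 381.75822803, 186.31589194],
       [  0.        ,   0.        ,   1.        ]]), 'dist_coeffs': array([-0.07537844,  0.        ,  0.        ,  0.        ,  0.        ]), 'R': array([[-0.00291609, -0.99969246, -0.02462678],
       [-0.9969087 ,  0.00483978, -0.07841946],
       [ 0.07851453,  0.02432197, -0.99661623]]), 't': array([0.02371932, 0.54701746, 1.6902715 ])}
pot [(0.69, [268.2, 205.7])]
lidplate [(0.9, [272.4, 183.1])]
post_axis [(0.74, [263.0, 171.3])]
jiko_center []
bracket [(0.82, [250.9, 145.5])]
{'time': 0.6, 'qpos': array([-1.13649222,  0.507476  , -0.23761764,  1.5002015 ,  0.12568899,
        1.14887048, -0.15484351]), 'qd': array([ 0.00096965,  0.00017843, -0.00095943, -0.00032622,  0.00076356,
       -0.00119345, -0.00239178]), 'tau': array([-3.86960955e-04, -6.20019007e+01, -2.18373723e+00, -2.49865454e+01,
        1.40315486e-02,  2.26352597e-03,  4.32286936e-05]), 'tcp_pos': array([0.20182902, 0.59151346, 0.23128998]), 'eef_rot': array([-1.30586118e-05,  1.63690178e-01,  9.86511797e-01,  1.30721519e-05]), 'contact_force': array([0.6930921 , 0.94432879, 1.22354523]), 'wrist_torque': array([-0.01844036, -0.01802279,  0.01937333]), 'gripper_force': 0.0, 'width': 0.08524940001418334}
```

View pics/side0.png

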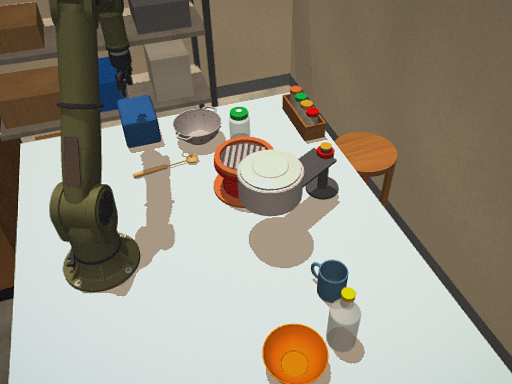

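View pics/top0.png

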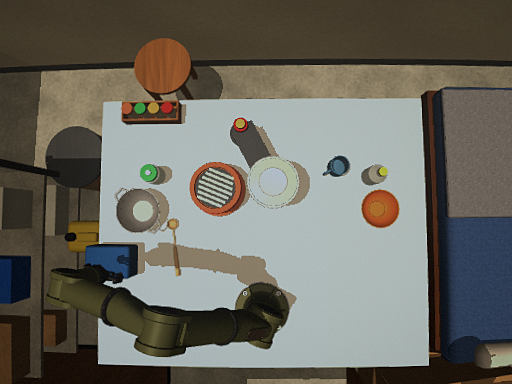

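The side view shows the pot with its lid at about (270,168), the jiko behind and left of it at (243,160), and the post at (325,155). In the top view (image up is +x, left is +y) the lid is at (272,183), the jiko at (217,188) and the post at (240,124). The pot has to go towards +y, pushed from its -y side, where the mug and oil are clear of it.

```bash
cat > h.py <<'E'
import numpy as np,cv2
from station import ctrl,get_state,vision,models,ticket
from scipy.optimize import least_squares
def cloud(c,d):
    i=vision.camera_info(c);v,u=np.nonzero(d>0);z=d[v,u]
    n=cv2.undistortPoints(np.c_[u,v].astype(float)[:,None],i["mtx"],i["dist_coeffs"])[:,0]
    X=(np.c_[n*z[:,None],z]-i["t"])@i["R"]
    return X,u,v
def onplane(c,px,h):
    i=vision.camera_info(c);n=cv2.undistortPoints(np.float64(px).reshape(-1,1,2),i["mtx"],i["dist_coeffs"])[:,0]
    r=np.c_[n,np.ones(len(n))]@i["R"];o=-i["R"].T@i["t"]
    return o+r*((h-o[2])/r[:,2])[:,None]
def circ(P,r=None):
    c0=P.mean(0)
    f=(lambda q:np.hypot(*(P-q[:2]).T)-(r or q[2]))
    return least_squares(f,[*c0,.1],loss="soft_l1",f_scale=.002).x
def hull(m):
    k=max(cv2.findContours(m.astype(np.uint8),0,cv2.CHAIN_APPROX_NONE)[0],key=cv2.contourArea)
    return k[:,0].astype(float)
E
python3 - <<'E'
from h import *
for c in("top","side"):
    im=cv2.imread(f"pics/{c}0.png");d=np.load(f"pics/{c}0.npy");X,u,v=cloud(c,d)
    hsv=cv2.cvtColor(im,cv2.COLOR_BGR2HSV);
    r=models.masks_of(c,"lidplate")[0];m=r["mask"];print(c,"lid",r["p"],m.sum())
    s=m[v,u];P=X[s];print(" cloud z pct",np.percentile(P[:,2],[5,50,95]),"mean",P.mean(0))
    print(" circ z.265..281",[circ(onplane(c,hull(m),h)[:,:2]) for h in(.265,.270,.275,.281)])
    # pot rim
    near=(np.hypot(X[:,0]-P[:,0].mean(),X[:,1]-P[:,1].mean())<.13)&(X[:,2]>.25);mm=np.zeros(d.shape,bool);mm[v[near],u[near]]=1
    print(" z>.25 hull fit",circ(onplane(c,hull(mm),.265)[:,:2]))
    # post
    h,sa,va=[hsv[...,k].astype(int) for k in range(3)]
    box=(slice(110,140),slice(225,258)) if c=="top" else (slice(138,200),slice(305,345))
    for nm,cm in(("yellow",(abs(h-26)<8)&(sa>120)&(va>90)),("red",((h<10)|(h>172))&(sa>120)&(va>60))):
        q=np.zeros(d.shape,bool);q[box]=cm[box];
        if q.sum()>5:
            k=hull(q);z=X[q[v,u]][:,2];hh=.198 if nm=="yellow" else .18
            print(nm,q.sum(),k.mean(0),"z",np.percentile(z,[10,50,90]),circ(onplane(c,k,hh)[:,:2]))
    # jiko rim
    for tg in("jiko_center","post_axis","bracket"):
        R=models.masks_of(c,tg)
        for r in R[:2]:
            Q=X[r["mask"][v,u]];print(tg,r["p"],r["mask"].sum(),r["point"],"z",np.percentile(Q[:,2],[5,50,95]),Q.mean(0))
    q=(X[:,2]>.14)&(X[:,2]<.156)&(np.hypot(X[:,0]-.45,X[:,1]-.15)<.2)
    Q=X[q];print("jiko layer",q.sum(),np.percentile(Q,[1,50,99],0))
    np.save(f"pics/{c}j.npy",Q)
E
```

```text
top lid 0.7 1753
 cloud z pct [0.26858395 0.27615739 0.28368956] mean [ 0.54446542 -0.04681355  0.27615695]
 circ z.265..281 [array([ 0.54585057, -0.04701953,  0.08932607]), array([ 0.54539582, -0.04692724,  0.08902076]), array([ 0.54494106, -0.04683496,  0.08871545]), array([ 0.54439535, -0.04672422,  0.08834909])]
 z>.25 hull fit [ 0.54536761 -0.04698603  0.0996178 ]
yellow 66 [239.91666667 123.04166667] z [0.19411636 0.1985944  0.2016922 ] [0.79299852 0.08424505 0.01710848]
red 84 [240.         124.39473684] z [0.17473783 0.17964079 0.18508487] [0.79211083 0.08501659 0.02782906]
jiko_center 0.61 2418 [220.4, 189.7] z [0.01059931 0.13847391 0.15145133] [0.52960046 0.18450707 0.12579366]
jiko_center 0.35 215 [172.6, 249.6] z [0.0013762  0.01419892 0.02521848] [0.29058784 0.39495233 0.0137398 ]
post_axis 0.83 3264 [261.6, 172.2] z [0.15929822 0.26985308 0.28241437] [ 0.60637559 -0.0132677   0.23422058]
post_axis 0.69 1756 [272.3, 182.7] z [0.26853773 0.27614269 0.28368896] [ 0.54432775 -0.04728346  0.27613581]
bracket 0.59 881 [248.8, 142.7] z [0.15763178 0.16382747 0.16992903] [0.71
[... 601 characters left out ...]
3] [0.79367339 0.08029373 0.01850909]
red 125 [324.60784314 152.74509804] z [0.16674302 0.17882856 0.18317962] [0.78714486 0.06724123 0.02823544]
jiko_center 0.96 1990 [233.1, 163.8] z [0.00986915 0.13739338 0.15144264] [0.4967162  0.19646084 0.10316824]
post_axis 0.88 5322 [281.7, 180.9] z [0.0127883  0.23928969 0.28218291] [ 0.60272894 -0.04452529  0.20882485]
bracket 0.85 679 [310.7, 164.7] z [0.15749083 0.16499091 0.16937296] [0.73472163 0.03805277 0.16097668]
bracket 0.71 1709 [343.9, 320.9] z [0.00973353 0.12409527 0.20974852] [ 0.58047771 -0.50932965  0.11080996]
jiko layer 750 [[0.43211246 0.10537229 0.14009057]
 [0.50431689 0.22259988 0.14674605]
 [0.63856478 0.29237124 0.1548029 ]]
```

```bash
cat >> h.py <<'E'
T=np.radians(18);Z=.212
def st(tag=""):
    s=get_state();print(tag,"t",round(s["time"],2),"q",np.round(s["qpos"],2),"p",np.round(s["tcp_pos"],4),"F",np.round(s["contact_force"],1),"M",np.round(s["wrist_torque"],2));return s
E
python3 - <<'E'
from h import *
ctrl.movel([.202,.592,.36],max_speed=.2);st()
ctrl.movep(*pose(.05,.12,.40,T,1));st("mid")
ctrl.movep(*pose(.488,.135,.36,T,1));st("pre")
p,q=pose(.488,.135,Z,T,1)
ctrl.movel(p,max_speed=.12);st("down")
for a in np.linspace(.488,-.39,7):
    j=ctrl.ik(*pose(a,.098,Z,T,1));print(round(a,2),None if j is None else np.round(j,2))
im,d=vision.grab_frame("side");cv2.imwrite("pics/side1.png",im)
E
```

```text
t 1.79 q [-1.14  0.45 -0.24  1.26  0.1   1.45 -0.13] p [0.2019 0.5916 0.3588] F [ 0.4  0.5 -0.8] M [0.01 0.   0.01]
mid t 3.81 q [-0.6  -0.16  0.24  1.92  0.15  1.08  1.22] p [0.3937 0.0651 0.4   ] F [0.2 0.9 0.5] M [-0.03  0.35  0.09]
pre t 5.03 q [-0.64 -0.01  1.03  1.89 -0.27  1.06  2.56] p [ 0.4267 -0.1095  0.3599] F [0.3 0.1 0.5] M [-0.19  0.26 -0.01]
down t 6.7 q [ 0.03  0.16  0.42  2.18 -0.51  0.69  2.88] p [ 0.4265 -0.1105  0.212 ] F [-0.9  0.4 -0.1] M [-0.18  0.28  0.06]
0.49 [-0.01  0.2   0.4   2.13 -0.51  0.68  2.81]
0.34 [-0.2   0.12  0.42  2.23 -0.4   0.57  2.43]
0.2 [-0.41  0.07  0.39  2.28 -0.17  0.49  1.89]
0.05 [-0.55  0.06  0.29  2.28  0.1   0.49  1.28]
-0.1 [-0.65  0.1   0.19  2.24  0.28  0.55  0.79]
-0.24 [-0.8   0.17  0.2   2.15  0.34  0.64  0.46]
-0.39 [-0.91  0.26  0.23  2.03  0.33  0.73  0.26]
```

View pics/side1.png

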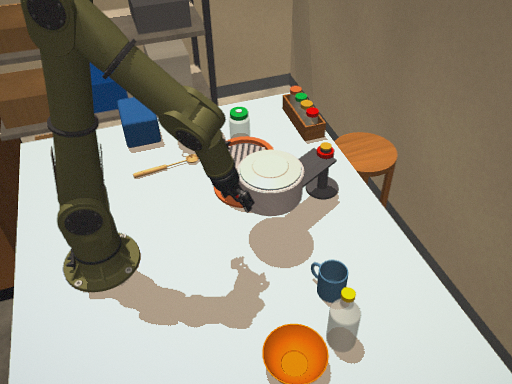

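The gripper is open at about (243,195), beside the pot's near side, with its body clear of the lid. Next I move in radially until the fingers cradle the pot.

Run:
```python
from h import *
for d in [.107,.104,.102,.100,.098,.096,.094,.092]:
    ctrl.movel(pose(.488,d,Z,T,1)[0],max_speed=.04 if d==.107 else .01)
    s=st(d);f=s["contact_force"][:2]@[-np.cos(.488),-np.sin(.488)];print(round(f,2))
    if f>3: break
```

```text
0.107 t 7.6 q [-0.    0.19  0.41  2.14 -0.51  0.68  2.83] p [ 0.451  -0.0973  0.2119] F [0.2 0.6 0.3] M [-0.12  0.34  0.02]
-0.43
0.104 t 8.05 q [-0.01  0.19  0.41  2.14 -0.51  0.68  2.82] p [ 0.4538 -0.0958  0.212 ] F [ 0.2 -0.  -0.5] M [-0.14  0.32 -0.01]
-0.14
0.102 t 8.4 q [-0.01  0.2   0.41  2.14 -0.51  0.68  2.82] p [ 0.4556 -0.0949  0.212 ] F [0.5 0.7 0. ] M [-0.11  0.3  -0.02]
-0.81
0.1 t 8.75 q [-0.01  0.2   0.41  2.13 -0.51  0.68  2.82] p [ 0.4574 -0.0939  0.212 ] F [-0.3 -0.5  0.7] M [-0.23  0.25  0.  ]
0.53
0.098 t 9.1 q [-0.01  0.2   0.4   2.13 -0.51  0.68  2.81] p [ 0.4592 -0.093   0.212 ] F [0.3 0.1 0.3] M [-0.13  0.31 -0.03]
-0.32
0.096 t 9.45 q [-0.02  0.2   0.4   2.13 -0.51  0.68  2.81] p [ 0.4609 -0.0921  0.212 ] F [-0.3  0.3 -0. ] M [-0.13  0.33  0.01]
0.15
0.094 t 9.8 q [-0.02  0.2   0.4   2.13 -0.51  0.68  2.81] p [ 0.4621 -0.0918  0.2118] F [-4.9 -3.   1.5] M [-0.65  0.95 -0.27]
5.69
```

```bash
cat >> h.py <<'E'
def potang(c="top"):
    d=vision.grab_frame(c)[1]; X,u,v=cloud(c,d)
    m=models.masks_of(c,"lidplate")
    if not m: return None
    r=circ(onplane(c,hull(m[0]["mask"]),.268)[:,:2]);e=POST-r[:2]
    return np.arctan2(e[1],e[0]),np.hypot(*e),r[2],m[0]["p"]
def go(A,d,sp=.03):
    for a in A:
        p,q=pose(a,d,Z,T,1); ctrl.movel(p,q,max_speed=sp)
        s=get_state();F=s["contact_force"];hd=np.array([np.cos(a),np.sin(a)])
        fr=-F[:2]@hd;ft=F[:2]@[-hd[1],hd[0]]
        print(round(a,3),"t",round(s["time"],2),"d",round(d,4),"fr %.1f ft %.1f fz %.1f"%(fr,ft,F[2]))
        if fr>9: d+=.001
    return d
E
python3 - <<'E'
from h import *
A=np.linspace(.488,-.385,9)[1:]
d=go(A[:2],.0955,.022); print(potang())
d=go(A[2:],d,.03)
ctrl.pause(.3);print(d,potang(),potang());st()
im,_=vision.grab_frame("top");cv2.imwrite("pics/top2.png",im)
E
```

```text
0.379 t 11.81 d 0.0955 fr 1.3 ft -0.2 fz -0.6
0.27 t 13.82 d 0.0955 fr -0.2 ft -0.3 fz -0.4
(np.float64(0.2650587090253171), np.float64(0.28003675467665373), np.float64(0.08952538579980886), 0.59)
0.161 t 15.43 d 0.0955 fr 1.9 ft -0.2 fz 0.2
0.051 t 16.95 d 0.0955 fr 1.4 ft 0.1 fz -0.2
-0.058 t 18.47 d 0.0955 fr 1.8 ft 0.4 fz -0.9
-0.167 t 19.98 d 0.0955 fr 1.4 ft 0.5 fz 0.9
-0.276 t 21.5 d 0.0955 fr 1.1 ft 0.1 fz -0.6
-0.385 t 23.02 d 0.0955 fr 1.0 ft 0.1 fz -1.0
0.0955 (np.float64(-0.40228326847270446), np.float64(0.2808942022717523), np.float64(0.0879378571289918), 0.66) (np.float64(-0.39880802899068435), np.float64(0.2801087238370755), np.float64(0.08938354006111068), 0.87)
 t 23.52 q [-1.06  0.28  0.44  2.04  0.23  0.7   0.37] p [0.445  0.2252 0.212 ] F [-0.3  0.1 -0.6] M [0.2  0.48 0.03]
```

View pics/top2.png

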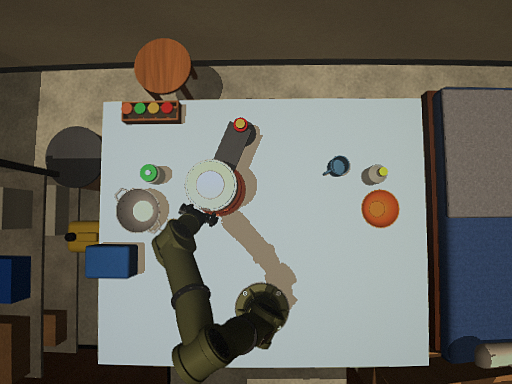

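The lid at (211,184) now sits over the jiko, and the gripper is on the robot side. I'll centre the fingers on the target angle, press lightly to damp any motion, and measure.

Run:
```python
from h import *
go([-.395],.0945,.01);go([-.395],.094,.01)
ctrl.pause(.5)
R=[potang() for _ in range(4)];print(np.round(R,4));print(np.round([potang("side") for _ in range(2)],4));st()
```

```text
-0.395 t 24.11 d 0.0945 fr 3.0 ft 0.1 fz 0.8
-0.395 t 24.36 d 0.094 fr 5.5 ft 0.4 fz -0.3
[[-0.3706  0.2332  0.1345  0.75  ]
 [-0.4128  0.2804  0.0918  0.95  ]
 [-0.4083  0.2805  0.0916  0.63  ]
 [-0.4092  0.2792  0.0928  0.76  ]]
[[-0.019   0.2014  0.176   0.25  ]
 [-0.4125  0.2778  0.0927  0.68  ]]
 t 25.46 q [-1.06  0.28  0.44  2.03  0.23  0.71  0.37] p [0.4474 0.2284 0.2119] F [-5.   2.7  0.8] M [0.62 1.11 0.25]
```

```bash
cat >> h.py <<'E'
def potdepth(n=3,c="top"):
    o=[]
    for _ in range(n):
        d=vision.grab_frame(c)[1] if c!="old" else np.load("pics/top0.npy")
        k="top" if c=="old" else c
        X,u,v=cloud(k,d);c0=np.array([.54,.19]) if c!="old" else np.array([.5455,-.047])
        near=(np.hypot(*(X[:,:2]-c0).T)<.125)&(X[:,2]>.262)&(X[:,2]<.29)
        mm=np.zeros(d.shape,np.uint8);mm[v[near],u[near]]=1
        # drop gripper: robust fit, then refit inliers
        P=onplane(k,hull(cv2.morphologyEx(mm,cv2.MORPH_OPEN,np.ones((7,7)))),.267)[:,:2]
        for _ in range(4):
            r=circ(P);P2=P[abs(np.hypot(*(P-r[:2]).T)-r[2])<.006];P=P2 if len(P2)>30 else P
        e=POST-r[:2];o.append([np.arctan2(e[1],e[0]),np.hypot(*e),r[2],len(P)])
    return np.round(o,4)
E
python3 - <<'E'
from h import *
print(potdepth(1,"old"))
print(potdepth(4))
im,d=vision.grab_frame("top");np.save("pics/top3.npy",d)
w=np.hstack([cv2.resize(cv2.imread("pics/top0.png")[110:250,150:290],None,fx=2.8,fy=2.8,interpolation=2),cv2.resize(im[110:250,150:290],None,fx=2.8,fy=2.8,interpolation=2)]);cv2.imwrite("pics/cmp.png",w)
# tile circle from old image: project network-free: jiko at given centre, draw check
print(st()["time"])
E
```

```text
[[4.882e-01 2.800e-01 9.330e-02 1.380e+02]]
[[-4.080e-01  2.819e-01  9.420e-02  1.570e+02]
 [-4.207e-01  2.794e-01  9.290e-02  1.210e+02]
 [-4.134e-01  2.793e-01  9.200e-02  1.300e+02]
 [-4.153e-01  2.811e-01  9.250e-02  1.400e+02]]
 t 25.71 q [-1.06  0.28  0.44  2.03  0.23  0.71  0.37] p [0.4474 0.2284 0.2119] F [-5.4  2.8  0.7] M [0.69 1.12 0.24]
25.7083
```

View pics/cmp.png

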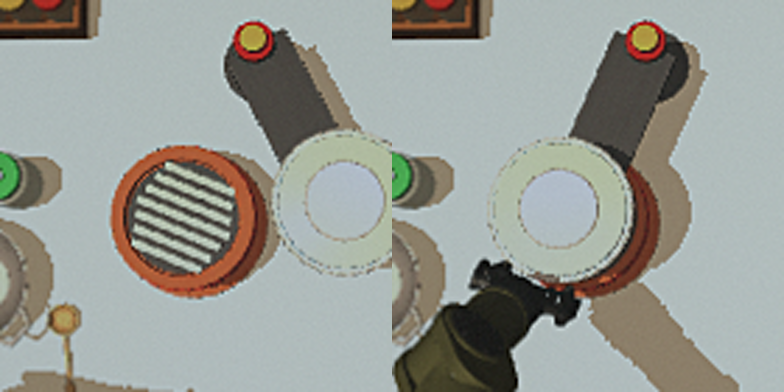

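Run:
```python
from h import *
def ang(p): e=POST-p; return round(np.arctan2(e[1],e[0]),4),round(np.hypot(*e),4)
def disc(im,box):
    y0,y1,x0,x1=box;h=im.astype(int);m=np.zeros(im.shape[:2],np.uint8)
    b,g,r=h[...,0],h[...,1],h[...,2]
    q=(b-g>8)&(b>170)  # bluish white foot disc
    m[y0:y1,x0:x1]=q[y0:y1,x0:x1]
    n,l,s,c=cv2.connectedComponentsWithStats(m);k=1+s[1:,4].argmax()
    P=onplane("top",hull(l==k),.281)[:,:2];return s[k,4],ang(circ(P)[:2]),circ(P)[2],ang(onplane("top",c[k],.281)[0,:2])
o=cv2.imread("pics/top0.png")
print("px",o[182,272],o[182,255],o[160,300]);print("old",disc(o,(165,202,252,292)))
for i in range(3):
    im,_=vision.grab_frame("top");print("new",disc(im,(165,202,190,230)))
h=cv2.cvtColor(o,cv2.COLOR_BGR2HSV).astype(int)
# bright orange rim ring (top surface, liner) 
for vt in(120,150,170,185):
    m=((h[...,0]<14)&(h[...,1]>120)&(h[...,2]>vt)).astype(np.uint8);m[:155]=0;m[220:]=0;m[:,:185]=0;m[:,250:]=0
    P=onplane("top",hull(m),.148)[:,:2];r=circ(P)
    for _ in range(5): P=P[abs(np.hypot(*(P-r[:2]).T)-r[2])<.006];r=circ(P)
    print("jiko",vt,m.sum(),len(P),r,ang(r[:2]))
# grate (inner hole): dark/grey interior hole
e=np.hypot(*(onplane("top",np.argwhere(np.ones(h.shape[:2]))[:,::-1],.148)[:,:2]-[.534,.1923]).T).reshape(h.shape[:2])
g=((h[...,1]<110)&(e<.09)).astype(np.uint8);g=cv2.morphologyEx(g,cv2.MORPH_CLOSE,np.ones((7,7)))
print("grate",circ(onplane("top",hull(g),.13)[:,:2]),ang(circ(onplane("top",hull(g),.13)[:,:2])[:2]),ang(circ(onplane("top",hull(g),.148)[:,:2])[:2]))
```

```text
px [191 186 176] [183 188 175] [186 188 177]
old (np.int32(163), (np.float64(0.4931), np.float64(0.277)), np.float64(0.0446665030504634), (np.float64(0.5857), np.float64(0.2625)))
new (np.int32(306), (np.float64(-0.4332), np.float64(0.2685)), np.float64(0.0408973184751388), (np.float64(-0.4407), np.float64(0.2613)))
new (np.int32(316), (np.float64(-0.4395), np.float64(0.2622)), np.float64(0.03732732059158305), (np.float64(-0.4382), np.float64(0.2617)))
new (np.int32(318), (np.float64(-0.4327), np.float64(0.2635)), np.float64(0.037971317929787265), (np.float64(-0.441), np.float64(0.2623)))
jiko 120 772 132 [0.53458786 0.19233206 0.10534173] (np.float64(-0.3963), np.float64(0.2801))
jiko 150 703 133 [0.53434581 0.19289347 0.10483715] (np.float64(-0.3978), np.float64(0.2806))
jiko 170 531 164 [0.5308071  0.18990727 0.09919695] (np.float64(-0.3832), np.float64(0.2827))
jiko 185 17 1 [0.47617139 0.18165195 0.06384223] (np.float64(-0.2984), np.float64(0.3315))
grate [0.53512713 0.19481043 0.08286814] (np.float64(-0.4052), np.float64(0.2806)) (np.float64(-0.3954), np.float64(0.2809))
```

Run:
```python
from h import *
go([-.379],.0943,.006); ctrl.pause(.6)
r=potdepth(6);print(r,np.median(r,0));m=[x for x in (potang() for _ in range(5)) if x and abs(x[1]-.28)<.003];print(np.round(m,4),np.median(m,0));st()
```

```text
-0.379 t 27.01 d 0.0943 fr 4.8 ft 1.1 fz -0.2
[[-4.008e-01  2.817e-01  9.350e-02  1.500e+02]
 [-3.941e-01  2.807e-01  9.400e-02  1.300e+02]
 [-4.036e-01  2.804e-01  9.320e-02  1.410e+02]
 [-3.912e-01  2.804e-01  9.320e-02  1.380e+02]
 [-3.948e-01  2.795e-01  9.340e-02  1.530e+02]
 [-3.962e-01  2.812e-01  9.370e-02  1.270e+02]] [-3.9550e-01  2.8055e-01  9.3450e-02  1.3950e+02]
[[-0.3937  0.2807  0.0915  0.73  ]
 [-0.399   0.2804  0.0905  0.58  ]
 [-0.3986  0.2807  0.0902  0.77  ]
 [-0.3961  0.2815  0.0888  0.72  ]
 [-0.397   0.2807  0.0913  0.86  ]] [-0.39704293  0.28068125  0.09047999  0.73      ]
 t 28.41 q [-1.06  0.27  0.44  2.04  0.24  0.7   0.38] p [0.445  0.2227 0.2119] F [-4.5  2.6  0.1] M [0.6  1.16 0.29]
```

Both methods put the pot at -0.396, and the jiko is at -0.396. Now I retract slowly along the radius and check that the pot stays at rest.

Run:
```python
from h import *
q=pose(-.379,.1,Z,T,1)[1]
for d,v in((.0955,.004),(.099,.008),(.135,.04)): ctrl.movel(pose(-.379,d,Z,T,1)[0],max_speed=v);st(d)
for k in range(2):
    r=potdepth(5);print(get_state()["time"],r[:,0],np.median(r,0)); ctrl.pause(1.)
```

```text
0.0955 t 28.86 q [-1.06  0.27  0.44  2.04  0.24  0.7   0.38] p [0.4444 0.2229 0.2121] F [-1.3  0.9  0.2] M [0.23 0.56 0.03]
0.099 t 29.44 q [-1.07  0.27  0.44  2.05  0.24  0.7   0.37] p [0.4409 0.2244 0.212 ] F [-0.2 -0.1  0. ] M [0.15 0.34 0.02]
0.135 t 30.49 q [-1.16  0.24  0.45  2.08  0.27  0.72  0.27] p [0.4076 0.2376 0.212 ] F [ 0.2 -0.1 -0.3] M [ 0.09  0.32 -0.03]
30.7417 [-0.3734 -0.3984 -0.3914 -0.3928 -0.3904] [-3.914e-01  2.806e-01  9.320e-02  1.350e+02]
31.9917 [-0.3869 -0.385  -0.3925 -0.3884 -0.3903] [-3.884e-01  2.808e-01  9.310e-02  1.480e+02]
```

Run:
```python
from h import *
for k in range(2):
    r=potdepth(8);print(get_state()["time"],np.median(r,0),r[:,0].std())
    if k==0: 
        m=[x[0] for x in (potang() for _ in range(4)) if x and abs(x[1]-.28)<.003];print(m)
        ctrl.pause(.6)
```

```text
33.3917 [-3.9255e-01  2.8020e-01  9.3050e-02  1.4850e+02] 0.0028048785624336663
[np.float64(-0.39056120898879243), np.float64(-0.38647061582933395), np.float64(-0.3903861931529165), np.float64(-0.3905405255708823)]
34.7917 [-3.9025e-01  2.8025e-01  9.2900e-02  1.3800e+02] 0.005035111096093111
```

Run:
```python
from h import *
def avg(): return np.mean([cv2.cvtColor(vision.grab_frame("top")[0],cv2.COLOR_BGR2GRAY)[155:215,180:240] for _ in range(3)],0).astype(np.float32)
a=avg();t=get_state()["time"];ctrl.pause(2.);b=avg();print(t,get_state()["time"],cv2.phaseCorrelate(a,b,cv2.createHanningWindow((60,60),cv2.CV_32F)))
r=potdepth(8);print(np.median(r,0))
im,_=vision.grab_frame("side");cv2.imwrite("pics/end.png",im);st()
```

```text
34.9417 37.0917 ((-0.02949946672639925, 0.01354397622144532), 0.9959925071729554)
[-3.9220e-01  2.8105e-01  9.3050e-02  1.3750e+02]
 t 37.54 q [-1.16  0.24  0.44  2.08  0.27  0.72  0.27] p [0.4075 0.2377 0.212 ] F [0.2 0.1 0.2] M [0.12 0.27 0.01]
```

View pics/end.png

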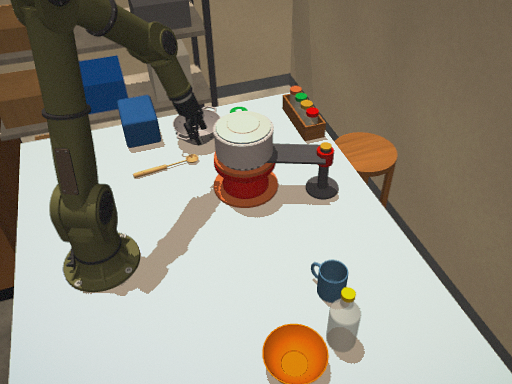

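The pot at (244,140) stands over the jiko at (246,165). It has not moved between frames 2 s apart, and the gripper is clear at (195,130). It has been untouched for about 8 s.

```bash
python3 -c "
from h import *
ctrl.pause(1.0);print(ticket.close_job())"
```

```text
the job is handed in; nothing more can be done
None
```

The job is handed in at about 38.5 s: the pot stands over the jiko about 1 mm off centre by the camera measurements, at rest and untouched for over five seconds, with everything else left where it was.

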